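Turn the parts carousel to the caster

ROBOT

A 6-joint arm with a two-finger parallel gripper is mounted at the origin on the work surface. World frame = base frame: x ahead of the robot, y to its left, z up, the work surface at z = 0. Lengths are in m, angles in rad, forces in N, time in s.
With the tool pointing down it reaches from about 0.35 to 0.775 m from the base axis. Payload 5.5 kg.
Tool frame: the origin (TCP) lies between the finger pads; the fingertips stand 11 mm ahead of it and the grasp point (between the pads) lies 8 mm behind it (tips_ahead is the distance from the TCP to the fingertips, in m); z points along the fingers, y is the line along which they close (so a half turn about z gives the same grasp; the last joint's range is limited). The gripper opens to 85 mm and grips with 20 to 120 N. Pads are 22 mm wide; open, the fingers measure 114 mm over their backs; the gripper's body (76 mm by 85 mm) begins 54 mm behind the grasp point. The pads swing forward as they close: fully open they stand 13 mm farther back than shut.
Start: joints at [-1.321, 0.313, 0.046, 1.304, 0, 1.431], TCP at [0.219, -0.532, 0.204] pointing down, gripper open.
Joint ranges: [-2.76, 2.76], [-0.86, 1.69], [-1.03, 1.26], [-2.2, 2.34], [-1.47, 1.5], [-3.14, 3.14]. Speed limits (rad/s): [2.57, 2.57, 3.14, 3.14, 3.14, 3.14].

INTERFACE

Orientations are given as a unit quaternion [w, x, y, z].
In Python, from workcell import * gives the robot as it stands. The module is installed in compiled form; this text tells all that it offers.
- The arm moves only by the tool jog_arm, never from a script. Its argument "moves" is a list of rows, each an object with "fingers": the closure, from 0 (fully open) to 1 (shut); "slide": the shift along the tool's x, y, z in mm, a list of three; "angular": the turn, a rotation vector about the tool's x, y, z in degrees, a list of three. A call has 1 to 10 rows; each row is the pose to reach, as a shift and turn from the pose commanded when the call began, along the tool's axes at that moment; what a row does not reach only later rows make up. A row lasts 1/12 s, in which the tool goes at most 41.7 mm and 7.16 degrees, less where a joint would pass 70% of its speed; a pose out of reach is approached as far as the arm can. A call with a gripper value outside its range is refused whole. The fingers move at their own pace and stop on an object; "squeeze" is the grip in N (left out, the last holds). Time passes only in rows, so rows that repeat a pose let the fingers close. It gives the time, the measured TCP pose, the force, the opening and the grip force at its end, in the units of the state.
- get_state(): the state, without advancing time (a new reading comes with each control period).
- read_camera(name): name is "scene" or "top" or "wrist"; returns a dict with "color" (400x640x3 uint8, red, green, blue), "fovy" (degrees; the focal length in pixels is half the picture's height over the tangent of half this angle, whatever the lens; pixels are square), "cx", "cy" (the principal point, pixels), "world_from_camera" (4x4, takes a point from camera to world coordinates); the wrist camera has in their place "tool_from_camera" (4x4, takes a point from camera to tool coordinates, whose origin is the TCP and whose axes are the flange's). Camera axes: x right, y down, z forward; pixel columns grow to the right and rows downward; lengths in m; the calibration is good to about 2 mm. A picture is of the moment at which its call begins: read the wrist's pose just before it. There is no depth.
- hand_in(): hands the job in; it is judged then, once.
Trained networks look in a picture, given as the dict that the camera call returned (one of the last four; its "shot" number tells which), for a name from the list of things; names that differ only in an ending like _2 or _b are one class to them, and where a whole thing is asked for, a point or a joint stands for the part that bears it (a point fixed in the world has none). Each returns a list of dicts, best first, with "p" (0 to 1); they miss things now and then, are a little off and sometimes report something else, mostly with a low value. They report only what shows in the picture. A call takes as long as a camera call.
- look_for(target, picture): "point" ([column, row] in pixels, amid what is visible of it).
- tip_of(target, picture): "point" ([column, row] in pixels: a listed point, or the origin of a listed thing).
The state is a dict: "clock": time; "joint_pos": joint angles; "qvel": joint speeds; "tau": joint torques, N m; "tcp_pos": TCP position; "orientation": TCP orientation; "wrist_force": force on the tool from outside, world axes, zero at the start; "ft_torque": the same for the moment, N m; "finger_gap": finger opening in m; "grip_force": force on a finger pad.
Only numpy, scipy, OpenCV 4.12 (cv2) and the standard library are available. Lean on these libraries where they do the work, as an engineer would, in place of code of your own. Each camera call takes 0.05 s, during which the arm holds its last target. There are 200 camera calls.

TASK

Turn the parts carousel by pushing the tabs on its rim with the fingers until the bin holding the caster (the part with the upright wheel) faces the front, centred at the pointer on the foot, and leave it standing there. Do not reach into the bins: every part stays lying in its bin, untouched, and the things standing beside the carousel are left alone.

Things in the scene. Friction and masses are not known exactly. Their poses are not given: they have to be found in the camera images.
- base: Fixed aluminium foot of the carousel, a disc 210 mm wide, 14 mm thick. A flat pointer, 30 mm wide, 9 mm thick, peaked, runs along its own -x axis to 223 mm from the centre, out beyond the tray: it marks the FRONT (roughly towards the robot, yaw up to 0.4 rad off). Origin: on the carousel's axis, at bench height.
- rim: Six finger tabs on the turning tray: upright radial plates 10 mm thick, 120 to 165 mm from the axis, 37 to 75 mm above the bench. Beyond 125 mm all is free beside and below them save the pointer. Origin on the axis, 30 mm above the bench; tabs at 30, 90, 150, 210, 270, 330 degrees (counter-clockwise from above) from its x axis. 2 to 5 N sideways on any tab turns the tray.
- bins: Black walls of the six wedge-shaped open bins on the tray (a disc 250 mm wide, top 42 mm above the bench), turning with it; origin and axes as rim. Bin centres 80 mm from the axis at 0, 60, .. 300 degrees. Dividers reach 74 mm, outer lip 56 mm, hub (44 mm wide) 88 mm above the bench. Not to be pushed.
- spinner (a joint): Turning of the tray about the vertical axis, rad: 0 at the start, growing counter-clockwise from above. Turns either way, 20 rad at most. Stiff bearing (0.25 N m): it stops almost at once and stays put when no longer pushed.
- caster: The part wanted at the front: a small steel caster standing wheel-up, a 38 x 36 mm base plate with two upright cheeks and a grey wheel of 32 mm diameter, 14 mm wide, between them; 42 mm tall. The only part with an upright wheel. Loose, in one of the six bins (which one varies), at any yaw. Origin at the centre of its underside, on the bin floor (z = 0.042 m). Not to be touched or lifted.
- collar: Steel shaft collar (thick ring) lying flat, 40 mm diameter, 18 mm tall. Loose, in one of the six bins (which one varies), at any yaw. Origin at the centre of its underside, on the bin floor (z = 0.042 m). Not to be touched or lifted.
- bracket: Steel L-shaped angle bracket, 40 x 24 mm foot, 38 mm tall. Loose, in one of the six bins (which one varies), at any yaw. Origin at the centre of its underside, on the bin floor (z = 0.042 m). Not to be touched or lifted.
- pulley: Steel grooved pulley lying flat, 44 mm diameter, 18 mm tall. Loose, in one of the six bins (which one varies), at any yaw. Origin at the centre of its underside, on the bin floor (z = 0.042 m). Not to be touched or lifted.
- hinge: Flat steel butt hinge, opened out, 44 x 40 mm, 10.5 mm tall. Loose, in one of the six bins (which one varies), at any yaw. Origin at the centre of its underside, on the bin floor (z = 0.042 m). Not to be touched or lifted.
- bolt: Steel bolt standing on its round 30 mm head, shank up, 38 mm tall. Loose, in one of the six bins (which one varies), at any yaw. Origin at the centre of its underside, on the bin floor (z = 0.042 m). Not to be touched or lifted.
- carton: Bystander: cardboard carton 90 x 65 x 50 mm, loose on the bench to the left of the carousel. Origin at the centre of its underside.
- grease_can: Bystander: plain aluminium can, 60 mm diameter, 110 mm tall, loose on the bench to the left. Origin at the centre of its underside.
- tape_measure: Bystander: tape measure, black case 70 x 36 x 62 mm, loose on the bench to the right of the carousel. Origin at the centre of its underside.

How it is judged:
By the outcome, as a careful person would: the job done as asked, in the order asked, and still so for the second after the job is handed in, with the robot touching nothing.
It also fails if it takes over 58 s, if anything falls off the work surface, if the arm or the gripper's body presses on something with over 40 N, if the wrist force passes 120 N, or if a joint passes its speed limit or range.

## Working session

There is one attempt and no reset: what is moved stays moved. The work goes in short steps, Python scripts to look and compute and a tool call to move; the robot and the scene stay as the last step left them, time stands still between calls to the robot, and variables do not carry over. Pictures are saved under pics/ and viewed, at most 10 in all, crops included, and the job is handed in when it is done.

Besides the shell and the picture viewer there is one more tool, called after "Request:" by a JSON object that holds its "op" and its "data". jog_arm: Moves the arm, as the interface text tells. Its arguments: {"type":"object","properties":{"moves":{"type":"array","items":{"type":"object","properties":{"fingers":{"type":"number"},"slide":{"type":"array","items":{"type":"number"}},"angular":{"type":"array","items":{"type":"number"}}}}},"squeeze":{"type":"number"}},"required":["moves"]}

```bash
mkdir -p pics; cat > h.py <<'E'
from workcell import *
import numpy as np, cv2
def ray(p,pt):
    f=200/np.tan(np.radians(p["fovy"])/2)
    T=np.array(p["world_from_camera"]); d=T[:3,:3]@np.array([(pt[0]-p["cx"])/f,(pt[1]-p["cy"])/f,1]); return T[:3,3],d
def atz(p,pt,z):
    o,d=ray(p,pt); return o+d*(z-o[2])/d[2]
def proj(p,X):
    f=200/np.tan(np.radians(p["fovy"])/2)
    T=np.array(p["world_from_camera"]); c=T[:3,:3].T@(np.array(X)-T[:3,3]); return np.array([p["cx"]+f*c[0]/c[2],p["cy"]+f*c[1]/c[2]])
E
python3 - <<'E'
from h import *
for n in("top","scene"):
    p=read_camera(n); cv2.imwrite(f"pics/{n}1.png",p["color"][:,:,::-1])
    print(n,p["fovy"],np.round(p["world_from_camera"],3).tolist())
    for t,z in dict(base=0,rim=.03,caster=.042,collar=.042,bracket=.042,pulley=.042,hinge=.042,bolt=.042,carton=0,grease_can=0,tape_measure=0).items():
        r=tip_of(t,p)[:2]
        print(t,[(round(a["p"],2),np.round(a["point"]).tolist(),np.round(atz(p,a["point"],z),3).tolist()) for a in r])
s=get_state();print(s["tcp_pos"],s["orientation"],s["clock"],s["finger_gap"])
E
```

```text
top 49.92086132754833 [[0.012, -0.996, 0.09, 0.418], [-1.0, -0.012, 0.002, -0.017], [-0.001, -0.09, -0.996, 1.399], [0.0, 0.0, 0.0, 1.0]]
base []
rim []
caster [(0.48, [348.0, 180.0], [0.616, -0.114, 0.042])]
collar [(0.53, [334.0, 160.0], [0.679, -0.071, 0.042])]
bracket [(0.48, [342.0, 208.0], [0.525, -0.095, 0.042])]
pulley [(0.68, [316.0, 209.0], [0.522, -0.014, 0.042])]
hinge [(0.52, [297.0, 189.0], [0.584, 0.047, 0.042])]
bolt [(0.62, [308.0, 165.0], [0.661, 0.014, 0.042]), (0.15, [297.0, 192.0], [0.575, 0.048, 0.042])]
carton [(0.72, [204.0, 236.0], [0.431, 0.349, 0.0])]
grease_can [(0.75, [181.0, 189.0], [0.585, 0.431, 0.0])]
tape_measure [(0.79, [435.0, 208.0], [0.532, -0.403, 0.0])]
scene 50.25210617781152 [[0.158, 0.758, -0.632, 1.285], [0.987, -0.111, 0.115, -0.132], [0.017, -0.643, -0.766, 0.968], [0.0, 0.0, 0.0, 1.0]]
base [(0.58, [314.0, 203.0], [0.496, -0.001, 0.0])]
rim []
caster [(0.79, [279.0, 228.0], [0.602, -0.113, 0.042])]
collar [(0.75, [298.0, 248.0], [0.673, -0.073, 0.042])]
bracket [(0.55, [285.0, 207.0], [0.53, -0.091, 0.042])]
pulley [(0.65, [172.0, 233.0], [0.576, -0.395, 0.042]), (0.49, [316.0, 202.0], [0.526, -0.001, 0.042])]
hinge [(0.73, [315.0, 203.0], [0.529, -0.004, 0.042]), (0.7, [335.0, 213.0], [0.572, 0.045, 0.042])]
bolt [(0.65, [329.0, 238.0], [0.654, 0.014, 0.042])]
carton [(0.89, [424.0, 178.0], [0.445, 0.351, 0.0])]
grease_can [(0.59, [461.0, 209.0], [0.579, 0.422, 0.0]), (0.36, [297.0, 248.0], [0.643, -0.071, 0.0])]
tape_measure [(0.95, [171.0, 234.0], [0.545, -0.409, 0.0])]
[ 0.21851705 -0.5319012   0.2040291 ] [5.29495828e-05 9.81068330e-01 1.93661892e-01 5.14734072e-06] 1.2 0.08555438248904572
```

```bash
python3 - <<'E'
import cv2
a=cv2.imread("pics/top1.png")[110:290,230:430]; cv2.imwrite("pics/top1c.png",cv2.resize(a,None,fx=3.3,fy=3.3,interpolation=cv2.INTER_CUBIC))
a=cv2.imread("pics/scene1.png")[140:320,200:420]; cv2.imwrite("pics/scene1c.png",cv2.resize(a,None,fx=3.3,fy=3.3,interpolation=cv2.INTER_CUBIC))
E
```

```text
(no output)
```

View pics/top1c.png

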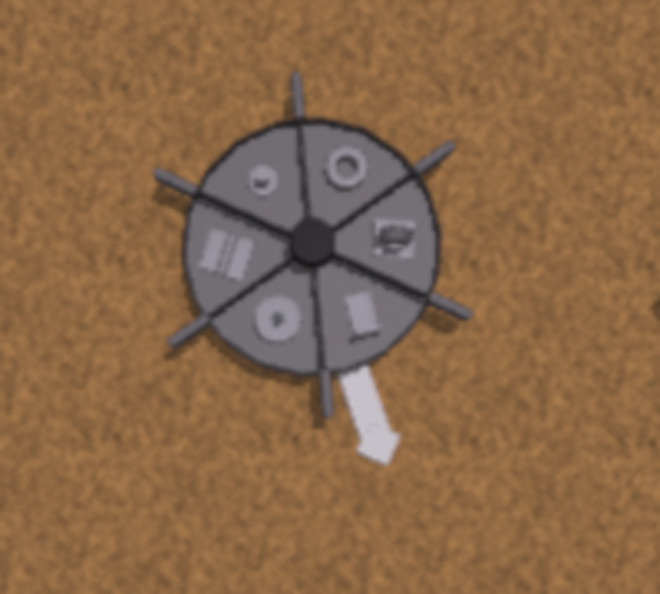

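View pics/scene1c.png

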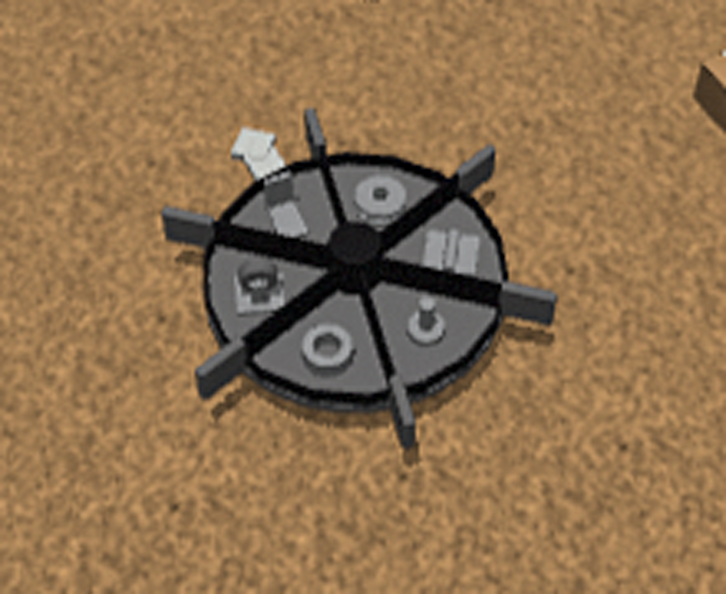

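The top crop shows the caster in the right-hand bin at (395,238). The pointer tip is at (388,465), lower right, and the six tab ends are clear. The caster has to go clockwise. Next I fit the axis, tab angles and pointer.

```bash
cat >> h.py <<'E'
from scipy.optimize import least_squares
def fit(p,tabs,tip,zt=.075):
    # tab outer ends in pixels, any order; returns centre, rim angle mod 60, pointer angle
    P=np.array([atz(p,t,zt)[:2] for t in tabs])
    c0=P.mean(0)
    a=np.unwrap(6*np.arctan2(*(P-c0).T[::-1]))/6
    k=lambda v:np.round((np.arctan2(*(P-v[:2]).T[::-1])-v[2])/(np.pi/3))*np.pi/3+v[2]
    f=lambda v:(P-v[:2]-v[3]*np.c_[np.cos(k(v)),np.sin(k(v))]).ravel()
    th=np.angle(np.mean(np.exp(6j*np.arctan2(*(P-c0).T[::-1]))))/6
    s=least_squares(f,[*c0,th,.165]); v=s.x
    t=atz(p,tip,.012)[:2]-v[:2]
    print("c",v[:2].round(4),"r",v[3].round(4),"tab deg mod60",np.degrees(v[2])%60,"res",s.fun.round(4))
    print("pointer deg",np.degrees(np.arctan2(t[1],t[0]))%360,"len",np.hypot(*t))
    return v
E
python3 - <<'E'
from h import *
p=read_camera("top")
g=lambda x,y:(230+(x+.5)/3.3-.5,110+(y+.5)/3.3-.5)
v=fit(p,[g(*t) for t in [(297,75),(453,147),(470,315),(328,414),(171,345),(157,176)]],g(387,465))
for n,z in(("top",.042),("scene",.042)):
    q=read_camera(n); r=atz(q,tip_of("caster",q)[0]["point"],z)[:2]-v[:2]; print(np.hypot(*r),np.degrees(np.arctan2(r[1],r[0]))%360)
print(get_state()["joint_pos"])
E
```

```text
c [ 0.5975 -0.0393] r 0.1618 tab deg mod60 6.095832415617781 res [ 0.0014 -0.0006 -0.0007 -0.0012  0.0007 -0.0001  0.0019  0.0013 -0.0011
  0.0007 -0.0021 -0.0001]
pointer deg 200.07795709787686 len 0.22015137670134205
0.07918583259606725 280.51157761907126
0.07356452931105048 269.27532478798247
[-1.32056308e+00  3.13216058e-01  4.61024796e-02  1.30362268e+00
 -9.83456916e-07  1.43121011e+00]
```

Axis is at (0.5975, -0.039), tabs at 6+60k degrees, pointer at 200°, and the caster bin at 276°. So I need about -76°. I'll straddle the tab at 306° with half-open fingers and push it clockwise.

Request:
{"op": "jog_arm", "data": {"moves": [{"slide": [38,-11,0],"angular": [0,0,-7],"fingers": 0.5},{"slide": [76,-22,0],"angular": [0,0,-14],"fingers": 0.5},{"slide": [114,-33,0],"angular": [0,0,-21],"fingers": 0.5},{"slide": [152,-44,0],"angular": [0,0,-28],"fingers": 0.5},{"slide": [190,-55,0],"angular": [0,0,-35],"fingers": 0.5},{"slide": [228,-66,0],"angular": [0,0,-42],"fingers": 0.5},{"slide": [266,-77,0],"angular": [0,0,-49],"fingers": 0.5},{"slide": [304,-88,0],"angular": [0,0,-56],"fingers": 0.5},{"slide": [342,-99,0],"angular": [0,0,-63],"fingers": 0.5},{"slide": [380,-110,0],"angular": [0,0,-70],"fingers": 0.5}]}}

```text
clock: 2.28
tcp_pos: [0.5296, -0.2843, 0.2042]
orientation: [0.0, 0.69, 0.723, -0.0]
wrist_force: [0.3, -0.6, 0.1]
finger_gap: 0.0429
grip_force: 0.0
```

```bash
cat >> h.py <<'E'
from scipy.spatial.transform import Rotation as Ro
C=np.array([.5975,-.0393])
def rel(r,ang,z,xyaw):
    "slide and turn from the present pose to polar (r,ang deg) about the axis, tool x at xyaw deg"
    s=get_state(); q=np.array(s["orientation"]); R=Ro.from_quat(q[[1,2,3,0]])
    T=np.r_[C+r*np.array([np.cos(np.radians(ang)),np.sin(np.radians(ang))]),z]
    w=np.radians(xyaw); a=np.array([np.cos(w),np.sin(w),0]); b=np.array([0,0,-1.])
    G=Ro.from_matrix(np.c_[a,np.cross(b,a),b])
    return (R.inv().apply(T-s["tcp_pos"])*1000).round(1).tolist(),np.degrees((R.inv()*G).as_rotvec()).round(1).tolist()
E
python3 - <<'E'
from h import *
s=get_state();print(s["tcp_pos"].round(3),s["joint_pos"].round(2),s["finger_gap"],s["clock"])
print(rel(.15,306,.2,126))
E
```

```text
[ 0.53  -0.284  0.204] [-0.63  0.36  0.12  1.33 -0.    0.9 ] 0.04286029941512832 2.2833
([116.2, 161.7, 4.2], [0.0, 0.0, -33.3])
```

Request:
{"op": "jog_arm", "data": {"moves": [{"slide": [19,27,0],"angular": [0,0,-6]},{"slide": [39,54,0],"angular": [0,0,-12]},{"slide": [58,81,0],"angular": [0,0,-18]},{"slide": [78,108,0],"angular": [0,0,-24]},{"slide": [97,135,0],"angular": [0,0,-30]},{"slide": [116,162,0],"angular": [0,0,-33.3]},{"slide": [116,162,20]},{"slide": [116,162,40],"angular": [0,0,-33.3]},{"slide": [116,162,70],"angular": [0,0,-33.3]},{"slide": [116,162,70],"angular": [0,0,-33.3]}]}}

```text
schema error: expected keys fingers, slide, angular
```

```bash
python3 - <<'E'
from h import *
print(rel(.15,306,.058,126))
p=read_camera("wrist"); cv2.imwrite("pics/w1.png",p["color"][:,:,::-1]); print(p["fovy"],np.round(p["tool_from_camera"],3).tolist())
E
```

```text
([116.2, 161.7, 146.2], [0.0, 0.0, -33.3])
71.74490980319186 [[0.0, -0.958, -0.287, 0.074], [1.0, 0.0, -0.0, 0.0], [0.0, -0.287, 0.958, -0.17], [0.0, 0.0, 0.0, 1.0]]
```

View pics/w1.png

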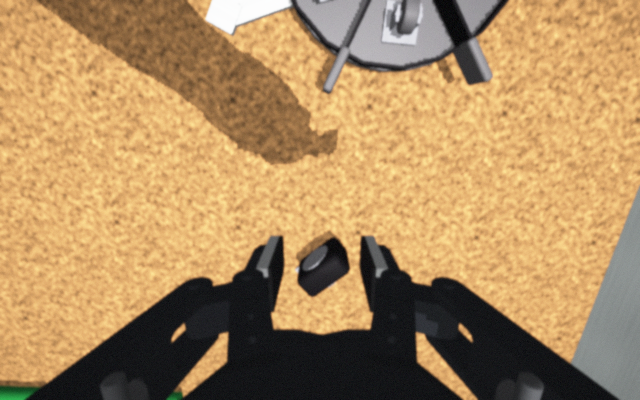

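The move was refused because a row lacked a key, so the arm hasn't moved. The wrist picture shows the tape measure at (323,265) below the fingers, and the carousel with the caster at (405,20). Moving again with all keys.

Request:
{"op": "jog_arm", "data": {"moves": [{"slide": [19,27,0],"angular": [0,0,-6],"fingers": 0.5},{"slide": [39,54,0],"angular": [0,0,-12],"fingers": 0.5},{"slide": [58,81,0],"angular": [0,0,-18],"fingers": 0.5},{"slide": [78,108,0],"angular": [0,0,-24],"fingers": 0.5},{"slide": [97,135,0],"angular": [0,0,-30],"fingers": 0.5},{"slide": [116,162,0],"angular": [0,0,-33.3],"fingers": 0.5},{"slide": [116,162,20],"angular": [0,0,-33.3],"fingers": 0.5},{"slide": [116,162,45],"angular": [0,0,-33.3],"fingers": 0.5},{"slide": [116,162,70],"angular": [0,0,-33.3],"fingers": 0.5},{"slide": [116,162,70],"angular": [0,0,-33.3],"fingers": 0.5}]}}

```text
clock: 3.17
tcp_pos: [0.6822, -0.162, 0.1277]
orientation: [-0.005, 0.457, 0.89, -0.001]
wrist_force: [-1.1, 0.4, -0.8]
finger_gap: 0.0427
grip_force: 0.0
```

```bash
python3 - <<'E'
from h import *
print(rel(.15,306,.058,126))
p=read_camera("wrist"); cv2.imwrite("pics/w2.png",p["color"][:,:,::-1])
E
```

```text
([-1.5, 4.0, 69.6], [-0.3, -0.5, -0.4])
```

View pics/w2.png

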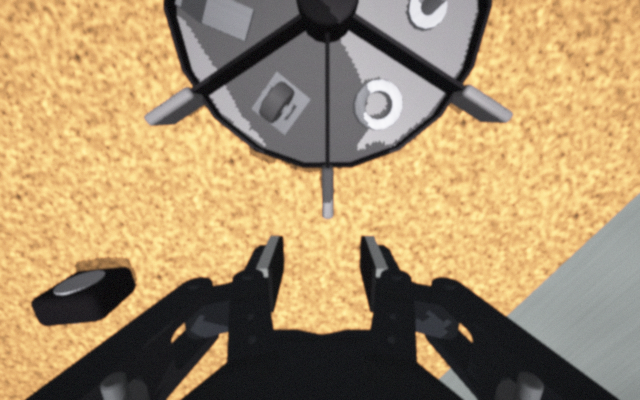

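Tab 306 hangs centred between the fingers at (328,190), with the caster to its left at (280,100). I'll go down slightly farther out.

Request:
{"op": "jog_arm", "data": {"moves": [{"slide": [-5,3,0],"angular": [0,0,0],"fingers": 0.5},{"slide": [-5,3,15],"angular": [0,0,0],"fingers": 0.5},{"slide": [-5,3,30],"angular": [0,0,0],"fingers": 0.5},{"slide": [-5,3,45],"angular": [0,0,0],"fingers": 0.5},{"slide": [-5,3,60],"angular": [0,0,0],"fingers": 0.5},{"slide": [-5,3,70],"angular": [0,0,0],"fingers": 0.5},{"slide": [-5,3,70],"angular": [0,0,0],"fingers": 0.5}]}}

```text
clock: 3.8
tcp_pos: [0.6905, -0.166, 0.0634]
orientation: [-0.0, 0.457, 0.889, -0.0]
wrist_force: [-0.1, 0.3, -0.8]
finger_gap: 0.0428
grip_force: 0.0
```

```bash
python3 - <<'E'
from h import *
s=get_state()["tcp_pos"]; d=s[:2]-C; print(np.hypot(*d),np.degrees(np.arctan2(d[1],d[0]))%360)
for a in range(306,225,-4): print(a,rel(.154,a,.058,a-180))
E
```

```text
0.15715512630202694 306.2983609999086
306 ([3.1, -0.8, 5.4], [-0.0, -0.0, -0.4])
302 ([3.4, -11.6, 5.4], [-0.0, -0.0, 3.6])
298 ([4.5, -22.3, 5.4], [-0.0, -0.0, 7.6])
294 ([6.3, -32.9, 5.4], [-0.0, -0.0, 11.6])
290 ([8.8, -43.3, 5.4], [-0.0, -0.0, 15.6])
286 ([12.1, -53.6, 5.4], [-0.0, -0.0, 19.6])
282 ([16.0, -63.6, 5.4], [-0.0, -0.0, 23.6])
278 ([20.7, -73.3, 5.4], [-0.0, -0.0, 27.6])
274 ([26.0, -82.6, 5.4], [-0.0, -0.0, 31.6])
270 ([31.9, -91.6, 5.4], [-0.0, -0.0, 35.6])
266 ([38.5, -100.1, 5.5], [-0.0, -0.0, 39.6])
262 ([45.6, -108.1, 5.5], [-0.0, -0.0, 43.6])
258 ([53.3, -115.6, 5.5], [-0.0, -0.0, 47.6])
254 ([61.5, -122.6, 5.5], [-0.0, -0.0, 51.6])
250 ([70.1, -129.0, 5.5], [-0.1, -0.0, 55.6])
246 ([79.2, -134.7, 5.5], [-0.1, -0.0, 59.6])
242 ([88.7, -139.9, 5.5], [-0.1, -0.0, 63.6])
238 ([98.4, -144.3, 5.5], [-0.1, -0.0, 67.6])
234 ([108.5, -148.0, 5.5], [-0.1, -0.0, 71.6])
230 ([118.8, -151.1, 5.5], [-0.1, -0.0, 75.6])
226 ([129.3, -153.4, 5.6], [-0.1, -0.0, 79.6])
```

Request:
{"op": "jog_arm", "data": {"moves": [{"slide": [3,-11,5],"angular": [0,0,3.6],"fingers": 0.5},{"slide": [4,-22,5],"angular": [0,0,7.6],"fingers": 0.5},{"slide": [6,-33,5],"angular": [0,0,11.6],"fingers": 0.5},{"slide": [9,-43,5],"angular": [0,0,15.6],"fingers": 0.5},{"slide": [12,-54,5],"angular": [0,0,19.6],"fingers": 0.5},{"slide": [16,-64,5],"angular": [0,0,23.6],"fingers": 0.5},{"slide": [20.5,-73,5],"angular": [0,0,27.6],"fingers": 0.5},{"slide": [26,-82.5,5],"angular": [0,0,31.6],"fingers": 0.5},{"slide": [32,-91.5,5],"angular": [0,0,35.6],"fingers": 0.5},{"slide": [32,-91.5,5],"angular": [0,0,35.6],"fingers": 0.5}]}}

```text
clock: 4.63
tcp_pos: [0.5972, -0.1936, 0.0612]
orientation: [0.001, 0.708, 0.706, 0.0]
wrist_force: [0.0, 0.2, -0.8]
finger_gap: 0.0429
grip_force: 0.0
```

```bash
python3 - <<'E'
from h import *
s=get_state()["tcp_pos"]; d=s[:2]-C; print(np.hypot(*d),np.degrees(np.arctan2(d[1],d[0]))%360)
for a in range(270,225,-4): print(a,rel(.154,a,.058,a-180))
p=read_camera("top"); cv2.imwrite("pics/t2.png",cv2.resize(p["color"][110:290,230:430,::-1],None,fx=3.3,fy=3.3,interpolation=cv2.INTER_CUBIC))
E
```

```text
0.15433269295979107 269.90298235256927
270 ([0.3, 0.3, 3.2], [0.1, 0.1, -0.1])
266 ([0.7, -10.5, 3.2], [0.1, 0.1, 3.9])
262 ([1.8, -21.2, 3.2], [0.1, 0.1, 7.9])
258 ([3.6, -31.8, 3.2], [0.1, 0.0, 11.9])
254 ([6.2, -42.2, 3.1], [0.1, 0.0, 15.9])
250 ([9.5, -52.4, 3.1], [0.1, 0.0, 19.9])
246 ([13.5, -62.4, 3.1], [0.1, 0.0, 23.9])
242 ([18.2, -72.1, 3.1], [0.1, 0.0, 27.9])
238 ([23.6, -81.4, 3.1], [0.1, 0.0, 31.9])
234 ([29.5, -90.3, 3.1], [0.1, 0.0, 35.9])
230 ([36.1, -98.8, 3.0], [0.1, 0.0, 39.9])
226 ([43.3, -106.8, 3.0], [0.1, 0.0, 43.9])
```

View pics/t2.png

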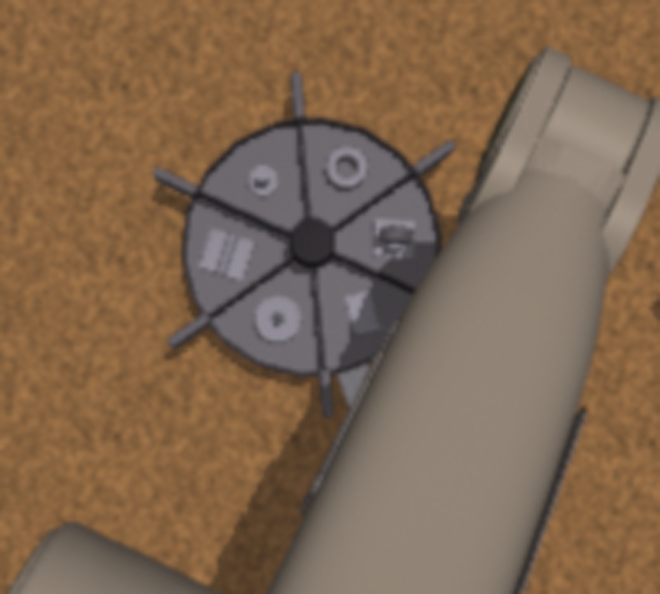

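The tray hasn't turned: the tabs and the caster (395,238) are where they were, so the fingers passed the tab. I'll look from the wrist and the scene camera.

```bash
python3 - <<'E'
from h import *
p=read_camera("wrist"); q=read_camera("scene")
a=cv2.resize(p["color"],(640,400)); b=q["color"][110:290,180:420]
b=cv2.resize(b,(267,200)); b=cv2.resize(q["color"][150:270,200:360],(640,480),interpolation=cv2.INTER_CUBIC)
cv2.imwrite("pics/s3.png",b[:,:,::-1]); cv2.imwrite("pics/w3.png",a[:,:,::-1])
E
```

```text
(no output)
```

View pics/s3.png

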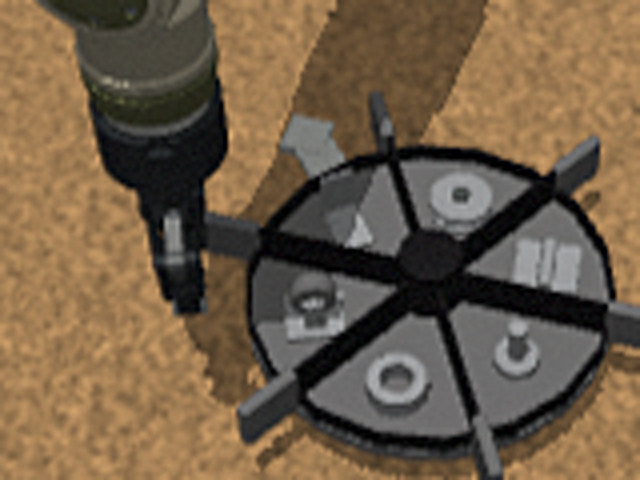

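View pics/w3.png

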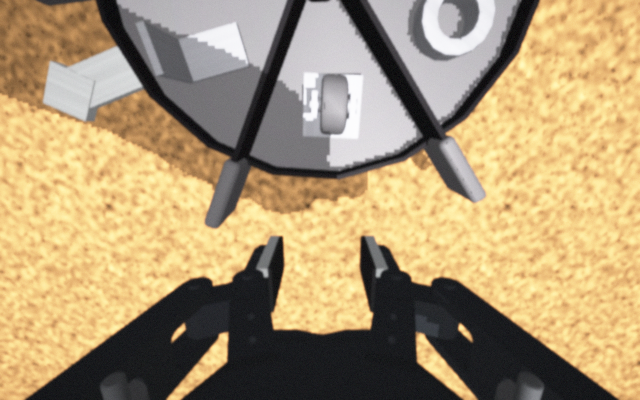

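```bash
python3 - <<'E'
from h import *
s=get_state(); t=s["tcp_pos"]
q=read_camera("scene"); print("scene c",q["cx"],q["cy"],"tip crop",(proj(q,t+[0,0,-.011])-[200,150])*4,"tcp",(proj(q,t)-[200,150])*4)
for a in(306,246,6,186):
    for r,z in((.165,.075),(.165,.037)):
        print(a,r,z,(proj(q,[*(C+r*np.array([np.cos(np.radians(a)),np.sin(np.radians(a))])),z])-[200,150])*4)
p=read_camera("top");print("top c",p["cx"],p["cy"])
w=read_camera("wrist");print("wrist",w["cx"],w["cy"])
x=np.array(s["orientation"]);M=np.eye(4);M[:3,:3]=Ro.from_quat(x[[1,2,3,0]]).as_matrix();M[:3,3]=t
w["world_from_camera"]=M@np.array(w["tool_from_camera"]); print(M.round(3).tolist())
for a in(306,246): print(a,proj(w,[*(C+.165*np.array([np.cos(np.radians(a)),np.sin(np.radians(a))])),.075]))
print("tip in wrist",proj(w,M[:3,3]+[0,0,-.011]))
for pt in((220,225),(215,220),(478,198),(472,195)): print(pt,atz(w,pt,.075))
E
```

```text
scene c 318.62853833781776 200.11571430225004 tip crop [194.59621811 317.05303625] tcp [192.77739452 307.17988727]
306 0.165 0.075 [232.40340368 412.49115949]
306 0.165 0.037 [237.90071571 445.2866853 ]
246 0.165 0.075 [190.18837838 212.77711578]
246 0.165 0.037 [196.25109825 247.66361191]
6 0.165 0.075 [491.16304587 474.479805  ]
6 0.165 0.037 [489.66247507 506.34851841]
186 0.165 0.075 [369.19374165  89.66626846]
186 0.165 0.037 [370.75294741 125.27475149]
top c 316.171696063354 202.77151329960938
wrist 321.5341908330558 197.85767063379475
[[-0.002, 1.0, 0.003, 0.599], [1.0, 0.002, -0.001, -0.194], [-0.001, 0.003, -1.0, 0.061], [0.0, 0.0, 0.0, 1.0]]
306 [481.46502552 208.70475539]
246 [208.43012236 235.00792152]
tip in wrist [321.05333033 224.66246088]
(220, 225) [ 0.53812486 -0.18344789  0.075     ]
(215, 220) [ 0.53545826 -0.18022152  0.075     ]
(478, 198) [ 0.69132158 -0.16614764  0.075     ]
(472, 195) [ 0.68749953 -0.16431981  0.075     ]
```

The gap between the pads in the wrist picture (79 px at (283–362, 237)) and the scene picture both put the half-open tips some 30 mm higher than assumed, so they passed above the tab. The axis is also about 6 mm farther left. I'll correct the axis, go back over tab 306 at this height and lower there.

```bash
sed -i 's/^C=.*/C=np.array([.599,-.033])/' h.py; python3 - <<'E'
from h import *
for a in range(270,307,6): print(a,rel(.155,a,.063,a-180))
E
```

```text
270 ([5.1, 0.3, -3.6], [0.1, 0.0, 0.1])
276 ([5.9, 16.5, -3.6], [0.1, 0.0, -5.9])
282 ([8.4, 32.6, -3.6], [0.1, 0.0, -11.9])
288 ([12.6, 48.2, -3.5], [0.1, 0.0, -17.9])
294 ([18.4, 63.4, -3.5], [0.1, 0.0, -23.9])
300 ([25.7, 77.9, -3.5], [0.1, 0.0, -29.9])
306 ([34.5, 91.5, -3.5], [0.1, 0.0, -35.9])
```

Request:
{"op": "jog_arm", "data": {"moves": [{"slide": [5,1,-10],"angular": [0,0,0],"fingers": 0.5},{"slide": [6,16,-10],"angular": [0,0,-6],"fingers": 0.5},{"slide": [8,32,-10],"angular": [0,0,-12],"fingers": 0.5},{"slide": [12,48,-10],"angular": [0,0,-18],"fingers": 0.5},{"slide": [18,63,-10],"angular": [0,0,-24],"fingers": 0.5},{"slide": [26,78,-10],"angular": [0,0,-30],"fingers": 0.5},{"slide": [34,91,-10],"angular": [0,0,-36],"fingers": 0.5},{"slide": [34,91,-5],"angular": [0,0,-36],"fingers": 0.5},{"slide": [34,91,0],"angular": [0,0,-36],"fingers": 0.5},{"slide": [34,91,0],"angular": [0,0,-36],"fingers": 0.5}]}}

```text
clock: 5.77
tcp_pos: [0.6874, -0.1583, 0.0574]
orientation: [-0.001, 0.454, 0.891, -0.0]
wrist_force: [-0.3, 0.9, -1.7]
finger_gap: 0.0426
grip_force: 0.0
```

```bash
python3 - <<'E'
from h import *
print(rel(.155,306,.035,126),get_state()["tcp_pos"])
p=read_camera("wrist"); q=read_camera("scene")
b=cv2.resize(q["color"][170:290,200:320],(400,400),interpolation=cv2.INTER_CUBIC)
a=cv2.resize(p["color"][100:350,195:445],(400,400))
cv2.imwrite("pics/m4.png",np.hstack([a,b])[:,:,::-1])
t=get_state()["tcp_pos"]
for dz in(0,-.011): print(proj(q,t+[0,0,dz])*400/120-np.array([200,170])*400/120+[400,0])
E
```

```text
([-1.7, 2.2, 22.4], [-0.1, -0.1, -0.1]) [ 0.68741998 -0.15833911  0.05744486]
[613.51947659 279.041452  ]
[614.69314892 286.95208432]
```

View pics/m4.png

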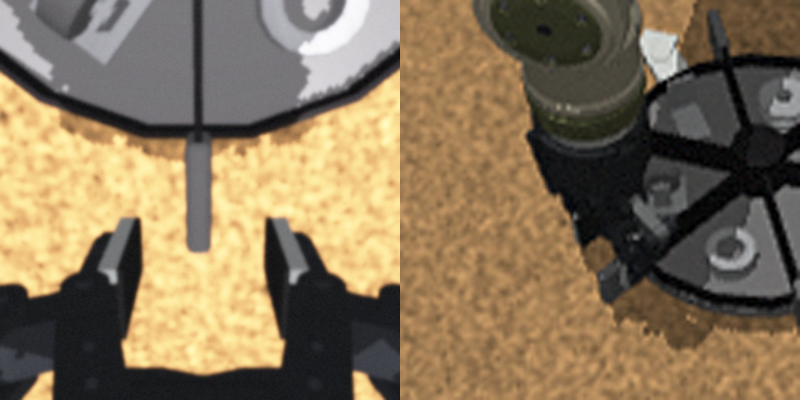

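The tab is centred between the pads (crop (200,250)), but the pads are clearly still above it: the tab's 10 mm shows as 14 px and the 43 mm gap as 83 px. I'll lower step by step, watching the force.

Request:
{"op": "jog_arm", "data": {"moves": [{"slide": [-4,2,5],"angular": [0,0,0],"fingers": 0.5},{"slide": [-4,2,10],"angular": [0,0,0],"fingers": 0.5},{"slide": [-4,2,15],"angular": [0,0,0],"fingers": 0.5},{"slide": [-4,2,20],"angular": [0,0,0],"fingers": 0.5},{"slide": [-4,2,25],"angular": [0,0,0],"fingers": 0.5},{"slide": [-4,2,25],"angular": [0,0,0],"fingers": 0.5}]}}

```text
clock: 6.37
tcp_pos: [0.6916, -0.1607, 0.0322]
orientation: [-0.001, 0.454, 0.891, -0.0]
wrist_force: [-0.0, -0.0, -0.3]
finger_gap: 0.0426
grip_force: 0.0
```

```bash
python3 - <<'E'
from h import *
print(rel(.155,306,.035,126),get_state()["tcp_pos"],get_state()["wrist_force"])
p=read_camera("wrist"); q=read_camera("scene")
b=cv2.resize(q["color"][170:290,200:320],(400,400),interpolation=cv2.INTER_CUBIC)
a=cv2.resize(p["color"][100:350,195:445],(400,400))
cv2.imwrite("pics/m5.png",np.hstack([a,b])[:,:,::-1])
E
```

```text
([2.7, 0.2, -2.8], [-0.1, -0.1, 0.0]) [ 0.69155731 -0.1606665   0.03223371] [-0.03439346 -0.04684777 -0.26205608]
```

View pics/m5.png

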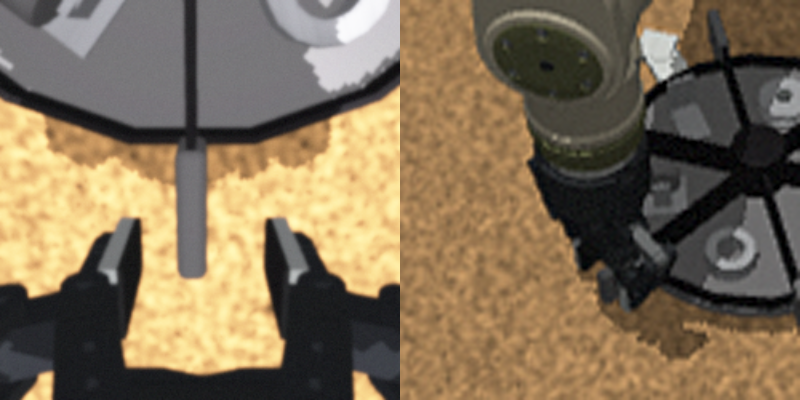

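```bash
python3 - <<'E'
from h import *
q=read_camera("scene"); t=get_state()["tcp_pos"]; u=np.array([.81,.59,0]); n=np.array([.59,-.81,0])
for z in(.02,.04,.06,.08):
  for s in(-.0355,-.0215,.0215,.0355): print(z,s,*[((proj(q,np.r_[(t+s*u+r*n)[:2],z])-[200,170])/.3+[400,0]).round() for r in(-.011,.011)])
E
```

```text
0.02 -0.0355 [597. 276.] [575. 293.]
0.02 -0.0215 [608. 287.] [587. 304.]
0.02 0.0215 [645. 321.] [623. 338.]
0.02 0.0355 [657. 332.] [635. 350.]
0.04 -0.0355 [594. 262.] [572. 279.]
0.04 -0.0215 [606. 273.] [584. 290.]
0.04 0.0215 [643. 307.] [621. 324.]
0.04 0.0355 [655. 318.] [633. 336.]
0.06 -0.0355 [592. 247.] [570. 264.]
0.06 -0.0215 [604. 258.] [581. 275.]
0.06 0.0215 [641. 293.] [619. 310.]
0.06 0.0355 [654. 304.] [631. 322.]
0.08 -0.0355 [590. 232.] [567. 249.]
0.08 -0.0215 [602. 243.] [579. 261.]
0.08 0.0215 [640. 278.] [617. 296.]
0.08 0.0355 [652. 289.] [629. 308.]
```

The scene picture puts the tips at about z = 0.065, so I'll lower another 18 mm in small steps, then make a short test push.

Request:
{"op": "jog_arm", "data": {"moves": [{"slide": [0,0,4],"angular": [0,0,0],"fingers": 0.5},{"slide": [0,0,8],"angular": [0,0,0],"fingers": 0.5},{"slide": [0,0,11],"angular": [0,0,0],"fingers": 0.5},{"slide": [0,0,11],"angular": [0,0,0],"fingers": 0.5}]}}

```text
clock: 6.85
tcp_pos: [0.692, -0.1607, 0.0219]
orientation: [-0.001, 0.454, 0.891, -0.0]
wrist_force: [-0.6, 0.0, 0.4]
finger_gap: 0.0426
grip_force: 0.0
```

Request:
{"op": "jog_arm", "data": {"moves": [{"slide": [0,0,2],"angular": [0,0,0],"fingers": 0.5},{"slide": [0,0,4],"angular": [0,0,0],"fingers": 0.5},{"slide": [0,0,7],"angular": [0,0,0],"fingers": 0.5},{"slide": [0,0,7],"angular": [0,0,0],"fingers": 0.5}]}}

```text
clock: 7.18
tcp_pos: [0.6923, -0.1608, 0.0153]
orientation: [-0.0, 0.454, 0.891, -0.0]
wrist_force: [-0.2, 0.3, -0.6]
finger_gap: 0.0425
grip_force: 0.0
```

Request:
{"op": "jog_arm", "data": {"moves": [{"slide": [0,-8,0],"angular": [0,0,3],"fingers": 0.5},{"slide": [1,-16,0],"angular": [0,0,6],"fingers": 0.5},{"slide": [2,-21,0],"angular": [0,0,8],"fingers": 0.5},{"slide": [3,-26,0],"angular": [0,0,10],"fingers": 0.5}]}}

```text
clock: 7.52
tcp_pos: [0.6703, -0.1739, 0.0161]
orientation: [0.001, 0.53, 0.848, 0.0]
wrist_force: [2.5, 0.1, -0.9]
finger_gap: 0.0428
grip_force: 1.2
```

Contact is made: 2.5 N at the wrist and 1.2 N on the finger. Now the arc.

```bash
cat >> h.py <<'E'
def tray(p,z=.074,c=C,img=None):
    "divider angle mod 60 from dark spokes in the polar unwrap at height z (deg), with contrast"
    g=cv2.cvtColor(p["color"] if img is None else img,cv2.COLOR_RGB2GRAY).astype(np.float32)
    A=np.arange(0,360,.25); S=[]
    for r in np.arange(.035,.112,.003):
        X=np.array([proj(p,[c[0]+r*np.cos(a),c[1]+r*np.sin(a),z]) for a in np.radians(A)],np.float32)
        S.append(cv2.remap(g,X[None,:,0],X[None,:,1],cv2.INTER_LINEAR)[0])
    m=np.median(S,0); res=[]
    loc=m-cv2.blur(np.r_[m[-80:],m,m[:80]][None],(81,1))[0][80:-80]   # local contrast
    d=np.clip(-loc,0,40)
    prof=cv2.GaussianBlur(np.r_[d,d,d][None],(0,0),4)[0][1440:2880]
    pk=[i for i in range(1440) if prof[i]==prof[np.arange(i-40,i+41)%1440].max() and prof[i]>5]
    return [(float(A[i]),round(float(prof[i]),1)) for i in pk]
E
python3 - <<'E'
from h import *
p=read_camera("top"); im=cv2.cvtColor(cv2.imread("pics/top1.png"),cv2.COLOR_BGR2RGB)
for c in([.5975,-.0393],[.599,-.035]): print("old",tray(p,c=c,img=im))
print("now",tray(p))
s=get_state()["tcp_pos"]; d=s[:2]-C; print(np.hypot(*d),np.degrees(np.arctan2(d[1],d[0]))%360)
for a in range(292,223,-6): print(a,rel(.157,a,.015,a-180))
E
```

```text
old [(8.5, 27.9), (67.5, 36.4), (107.0, 5.2), (126.0, 36.4), (155.5, 5.3), (184.0, 28.4), (244.75, 37.9), (277.0, 8.9), (306.25, 36.8)]
old [(5.25, 27.8), (67.25, 36.5), (108.75, 5.2), (128.75, 34.7), (159.0, 5.5), (187.0, 28.8), (245.0, 37.9), (275.25, 9.1), (303.5, 35.9)]
now [(1.5, 25.9), (64.25, 34.4), (107.25, 5.2), (127.5, 34.1), (156.25, 5.0), (187.0, 14.9), (298.5, 12.7)]
0.1578660035570176 296.4389834998747
292 ([1.2, -12.2, 1.1], [0.0, 0.0, 3.8])
286 ([3.2, -28.5, 1.1], [0.0, 0.0, 9.8])
280 ([6.8, -44.5, 1.0], [0.0, 0.0, 15.8])
274 ([12.1, -60.1, 1.0], [0.0, 0.0, 21.8])
268 ([19.0, -75.0, 1.0], [0.0, 0.0, 27.8])
262 ([27.4, -89.1, 1.0], [0.0, 0.0, 33.8])
256 ([37.3, -102.2, 1.0], [0.0, 0.0, 39.8])
250 ([48.4, -114.3, 1.0], [0.0, 0.0, 45.8])
244 ([60.8, -125.1, 1.0], [0.0, 0.0, 51.8])
238 ([74.2, -134.6, 1.0], [0.0, 0.0, 57.8])
232 ([88.6, -142.6, 1.0], [0.0, 0.0, 63.8])
226 ([103.7, -149.1, 1.0], [0.0, 0.0, 69.8])
```

Request:
{"op": "jog_arm", "data": {"moves": [{"slide": [1,-12,0],"angular": [0,0,4],"fingers": 0.5},{"slide": [2,-20,0],"angular": [0,0,7],"fingers": 0.5},{"slide": [3,-28.5,0],"angular": [0,0,10],"fingers": 0.5},{"slide": [5,-36.5,0],"angular": [0,0,13],"fingers": 0.5},{"slide": [7,-44.5,0],"angular": [0,0,16],"fingers": 0.5},{"slide": [9,-52,0],"angular": [0,0,19],"fingers": 0.5},{"slide": [12,-60,0],"angular": [0,0,22],"fingers": 0.5},{"slide": [15,-67.5,0],"angular": [0,0,25],"fingers": 0.5},{"slide": [19,-75,0],"angular": [0,0,28],"fingers": 0.5},{"slide": [23,-82,0],"angular": [0,0,31],"fingers": 0.5}]}}

```text
clock: 8.4
tcp_pos: [0.5873, -0.1903, 0.0167]
orientation: [0.002, 0.738, 0.675, 0.0]
wrist_force: [3.2, -2.3, -0.5]
finger_gap: 0.043
grip_force: 1.4
```

```bash
python3 - <<'E'
from h import *
p=read_camera("top")
for c in([.5975,-.0393],[.599,-.035]): print("now",tray(p,c=c))
s=get_state()["tcp_pos"]; d=s[:2]-C; print(np.hypot(*d),np.degrees(np.arctan2(d[1],d[0]))%360)
for a in range(260,223,-6): print(a,rel(.157,a,.015,a-180))
E
```

```text
now [(34.5, 32.2), (93.25, 38.2), (121.75, 5.5), (151.5, 25.3), (210.25, 26.4), (244.75, 8.1), (272.0, 29.6), (333.0, 24.9)]
now [(32.25, 32.6), (94.5, 37.6), (124.5, 6.0), (155.0, 23.8), (212.5, 27.3), (241.0, 14.0), (270.75, 29.0), (329.5, 22.9)]
0.1571774790310488 264.97090907307376
260 ([0.7, -13.6, 1.5], [0.0, 0.1, 4.8])
254 ([2.9, -29.9, 1.4], [0.0, 0.1, 10.8])
248 ([6.8, -45.9, 1.4], [0.0, 0.0, 16.8])
242 ([12.4, -61.3, 1.4], [0.0, 0.0, 22.8])
236 ([19.5, -76.1, 1.4], [0.0, 0.0, 28.8])
230 ([28.2, -90.1, 1.4], [0.0, 0.0, 34.8])
224 ([38.3, -103.1, 1.4], [0.0, 0.0, 40.8])
```

The tray follows: the tab is near 272.4° with the TCP at 265°. Continuing to just short of the goal.

Request:
{"op": "jog_arm", "data": {"moves": [{"slide": [0.7,-13.5,0],"angular": [0,0,5],"fingers": 0.5},{"slide": [2,-24,0],"angular": [0,0,9],"fingers": 0.5},{"slide": [4,-35,0],"angular": [0,0,13],"fingers": 0.5},{"slide": [7,-46,0],"angular": [0,0,17],"fingers": 0.5},{"slide": [10.5,-56,0],"angular": [0,0,21],"fingers": 0.5},{"slide": [14.5,-66,0],"angular": [0,0,25],"fingers": 0.5},{"slide": [19.5,-76,0],"angular": [0,0,29],"fingers": 0.5},{"slide": [25,-85.5,0],"angular": [0,0,33],"fingers": 0.5},{"slide": [30,-92,0],"angular": [0,0,36],"fingers": 0.5},{"slide": [30,-92,0],"angular": [0,0,36],"fingers": 0.5}]}}

```text
clock: 9.28
tcp_pos: [0.496, -0.1504, 0.0162]
orientation: [-0.0, 0.91, 0.415, -0.0]
wrist_force: [-0.3, -0.3, -0.6]
finger_gap: 0.043
grip_force: 0.0
```

```bash
python3 - <<'E'
from h import *
p=read_camera("top")
for c in([.5975,-.0393],[.599,-.035]): print("now",tray(p,c=c))
s=get_state()["tcp_pos"]; d=s[:2]-C; print(np.hypot(*d),np.degrees(np.arctan2(d[1],d[0]))%360)
for a in range(230,217,-2): print(a,rel(.157,a,.015,a-180))
E
```

```text
now [(56.0, 33.8), (84.5, 5.2), (114.5, 37.0), (172.25, 23.0), (232.75, 34.8), (294.0, 37.8), (356.25, 23.7)]
now [(54.75, 34.7), (116.75, 36.5), (175.75, 23.4), (233.75, 36.2), (291.5, 37.0), (353.0, 24.2)]
0.15597917378333728 229.02343857512705
230 ([-1.0, 2.7, 1.2], [-0.0, -0.0, -0.8])
228 ([-1.0, -2.8, 1.2], [-0.0, -0.0, 1.2])
226 ([-0.8, -8.3, 1.2], [-0.0, -0.0, 3.2])
224 ([-0.4, -13.7, 1.2], [-0.0, -0.0, 5.2])
222 ([0.2, -19.2, 1.2], [-0.0, -0.0, 7.2])
220 ([1.0, -24.6, 1.2], [-0.0, -0.0, 9.2])
218 ([2.0, -30.0, 1.2], [-0.0, -0.0, 11.2])
```

```bash
python3 - <<'E'
from h import *
p=read_camera("top"); im=cv2.imread("pics/top1.png").astype(int)
m=(im.min(2)>130)&(im.max(2)-im.min(2)<40)
v,u=np.nonzero(m); W=np.array([atz(p,(a,b),.01)[:2] for a,b in zip(u,v)])
for z,img in((.074,cv2.cvtColor(im.astype(np.uint8),cv2.COLOR_BGR2RGB)),(.074,None)):
    f=lambda c:[((a-180+180)%60) for a,w in tray(p,c=c,img=img) if w>15]
    best=None
    for x in np.arange(.594,.604,.001):
        for y in np.arange(-.042,-.030,.001):
            a=np.array(f([x,y])); 
            if len(a)!=6: continue
            ph=np.angle(np.exp(6j*np.radians(a)).mean())/6; e=np.abs((np.degrees(ph)-a+30)%60-30).max()
            if best is None or e<best[0]: best=(e,x,y,np.degrees(ph)%60)
    print(best); c=np.array(best[1:3])
    d=W-c; r=np.hypot(*d.T); k=(r>.135)&(r<.24); a=np.degrees(np.arctan2(d[:,1],d[:,0]))%360
    k&=(abs(a-200)<15); print(k.sum(),"pointer mean",a[k].mean(),np.median(a[k]),"rmax",r[k].max(),"far",a[k&(r>.2)].mean(),"near",a[k&(r<.18)].mean())
E
```

```text
(np.float64(0.4166878291148919), np.float64(0.596), np.float64(-0.037), np.float64(6.083312170885108))
250 pointer mean 200.7100660554045 200.7247072898735 rmax 0.21799060550298632 far 200.58971314506567 near 200.7993047034053
(np.float64(0.5), np.float64(0.596), np.float64(-0.037), np.float64(54.25))
250 pointer mean 200.7100660554045 200.7247072898735 rmax 0.21799060550298632 far 200.58971314506567 near 200.7993047034053
```

Both pictures agree on the axis (0.596, -0.037). The pointer is at 200.7° and the dividers stand at 54.25° mod 60 against 50.7° wanted, so 3.5° more.

Request:
{"op": "jog_arm", "data": {"moves": [{"slide": [0,-3,0],"angular": [0,0,1],"fingers": 0.5},{"slide": [0,-6,0],"angular": [0,0,2],"fingers": 0.5},{"slide": [0.3,-9,0],"angular": [0,0,3.4],"fingers": 0.5},{"slide": [0.3,-9,0],"angular": [0,0,3.4],"fingers": 0.5},{"slide": [0.3,-9,0],"angular": [0,0,3.4],"fingers": 0.5}]}}

```text
clock: 9.8
tcp_pos: [0.4905, -0.145, 0.016]
orientation: [-0.0, 0.922, 0.388, 0.0]
wrist_force: [0.8, -1.5, 0.5]
finger_gap: 0.0425
grip_force: 0.2
```

```bash
cat > chk.py <<'E'
from h import *
p=read_camera("top"); a=[x for x,w in tray(p,c=[.596,-.037]) if w>15]; ph=np.angle(np.exp(6j*np.radians(a)).mean())/6
print(a,np.degrees(ph)%60,"want 50.7"); print(get_state()["tcp_pos"],get_state()["wrist_force"])
for n in("top","scene"):
    q=read_camera(n)
    for r in tip_of("caster",q)[:2]:
        d=atz(q,r["point"],.042)[:2]-[.596,-.037]; print(n,r["p"],np.hypot(*d),np.degrees(np.arctan2(d[1],d[0]))%360)
E
python3 chk.py
```

```text
[51.25, 111.5, 171.25, 231.75, 291.5, 351.5] 51.45833121781375 want 50.7
[ 0.49045906 -0.14505367  0.01595151] [ 0.81071149 -0.1441016   0.4003962 ]
top 0.6 0.07529266134517834 207.66919585280695
scene 0.54 0.08602054066635555 201.76429852136937
scene 0.49 0.06874802913078994 319.9101194795269
```

Request:
{"op": "jog_arm", "data": {"moves": [{"slide": [0,-1,0],"angular": [0,0,0.4],"fingers": 0.5},{"slide": [0,-2,0],"angular": [0,0,0.8],"fingers": 0.5},{"slide": [0,-2,0],"angular": [0,0,0.8],"fingers": 0.5},{"slide": [0,-2,0],"angular": [0,0,0.8],"fingers": 0.5}]}}

```text
clock: 10.38
tcp_pos: [0.4889, -0.1436, 0.0159]
orientation: [-0.0, 0.924, 0.381, -0.0]
wrist_force: [1.7, -0.2, -1.0]
finger_gap: 0.0427
grip_force: 0.6
```

```bash
python3 chk.py
```

```text
[50.5, 110.75, 170.5, 231.0, 290.75, 350.75] 50.70833121781375 want 50.7
[ 0.48895724 -0.1436636   0.01596843] [ 1.10965056 -0.50728853 -1.38623622]
top 0.72 0.07428320533367035 202.41752513939994
scene 0.66 0.0784874564685062 198.50132081841727
scene 0.23 0.4357117904356395 88.66213514404897
```

On target. I'll back the fingers off to mid-gap and lift away.

Request:
{"op": "jog_arm", "data": {"moves": [{"slide": [0,4,0],"angular": [0,0,0],"fingers": 0.5},{"slide": [0,9,0],"angular": [0,0,0],"fingers": 0.5},{"slide": [0,9,0],"angular": [0,0,0],"fingers": 0.5},{"slide": [0,9,-15],"angular": [0,0,0],"fingers": 0.5},{"slide": [0,9,-40],"angular": [0,0,0],"fingers": 0.5},{"slide": [0,9,-75],"angular": [0,0,0],"fingers": 0.5},{"slide": [0,9,-110],"angular": [0,0,0],"fingers": 0.5},{"slide": [-35,9,-140],"angular": [0,0,0],"fingers": 0.5},{"slide": [-70,9,-150],"angular": [0,0,0],"fingers": 0.5},{"slide": [-70,9,-150],"angular": [0,0,0],"fingers": 0.5}]}}

```text
clock: 11.47
tcp_pos: [0.4445, -0.2038, 0.1698]
orientation: [0.003, 0.925, 0.379, 0.0]
wrist_force: [0.4, 0.9, -0.6]
finger_gap: 0.0425
grip_force: 0.0
```

```bash
python3 chk.py; python3 - <<'E'
from h import *
p=read_camera("top"); cv2.imwrite("pics/end.png",cv2.resize(p["color"][110:290,230:430,::-1],None,fx=3.3,fy=3.3,interpolation=cv2.INTER_CUBIC))
E
```

```text
[50.5, 110.75, 170.5, 231.0, 290.75, 350.75] 50.70833121781375 want 50.7
[ 0.44525655 -0.20200728  0.16816475] [-0.53004816 -0.30825985 -0.02077815]
top 0.61 0.07769321007791125 200.41273957612424
scene 0.72 0.017238137851504288 10.047659673735726
scene 0.51 0.07808658210719867 199.10026176070605
```

View pics/end.png

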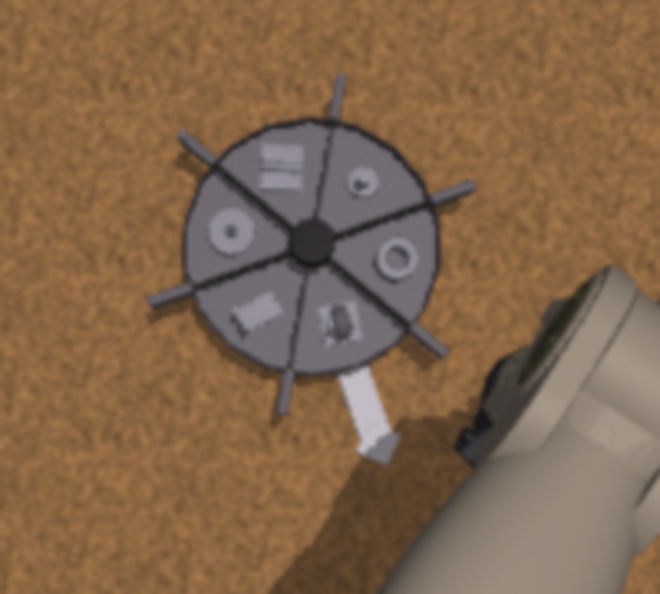

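The caster at (341,322) sits centred above the pointer, whose tip is at (385,462). The arm is clear and all six parts lie in their bins.

```bash
python3 -c "
from workcell import *
print(hand_in())"
```

```text
the job is handed in; nothing more can be done
None
```

The caster's bin now stands at the front, within about 0.1° of the pointer as measured from the top camera; the arm is clear, the parts still lie in their bins, and the job was handed in at about 12 s.

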